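# Gauge a label-printer roller in the bench caliper and lock the jaw

## Task

Take the blue roller out of the leaning rack, stand it upright on the base of the bench caliper between the open jaws and let go of it, then gently slide the movable jaw shut until it presses the roller against the fixed jaw. Then use the orange driver (not the fingers) to turn the brass lock screw clockwise until its slot lines up with the caliper's beam, and put the driver back upright in its stand. The roller must stay upright, nipped between both jaws; leave the other two rollers, the mug and the bottle where they are.

Things in the scene. Friction and masses are not known exactly. Their poses are not given: they have to be found in the camera images.
- caliper: Bench caliper, fixed. Dark base plate 250 x 100 x 12 mm (x -125..125, y -45..55), origin at its underside; x = closing direction of the sliding jaw. Steel beam along x, y 26..40, up to z = 36. Fixed jaw at +x: block x 85..109, y -12..44, up to z = 52. The part stands on the plate (z = 12) at y = 0 between the jaws.
- fixed_face (a point): Middle of the fixed jaw's measuring face (faces the caliper's -x), 30 mm above the desk; axes as the caliper's.
- moving_face (a point): Middle of the sliding jaw's measuring face (faces the caliper's +x), 30 mm above the desk, face 26 mm wide, top at 52 mm; axes as the caliper's. The aluminium carriage behind it reaches 100 mm back in -x, y -12..46, its top 44 mm above the desk.
- sliding_jaw: The aluminium carriage with the sliding jaw and thumb post; origin on the desk plane right under the measuring face (caliper y = 0); axes as the caliper's. Slides along x with about 6 N of friction; the gap between the jaws starts at 50 to 65 mm and is 28 mm when shut on the roller.
- thumb_post (a point): Centre of the top of the red thumb post on the carriage, 84 mm above the desk; the post is 14 mm (caliper x) by 22 mm (y), 40 mm tall above the carriage. Push or pinch it to slide the jaw.
- lock_screw: Brass slotted screw on the carriage, 26 mm across, top 56 mm above the desk, 40 mm behind the measuring face (caliper y = 10), 48 mm from the thumb post. Origin on its axis at its underside (z = 44). Its slot runs along its own y, right across, 6.5 mm wide, 9 mm deep. Starts 9 to 35 degrees clockwise of square to the beam; locked when along the beam (1.57 rad); stop at 1.7 rad.
- slot (a point): Centre of the floor of the screw's slot, 47 mm above the desk; axes as lock_screw.
- rack: White rack, fixed, grey foot 110 x 200 mm, origin at the underside. Three rollers side by side at its y = -65, 0, 65 mm lie on a sloping board, leaning 35 degrees from vertical, tops towards the rack's -x, bottom ends 32 mm up. Board and 10 mm high dividers cover only the lowest 48 mm of a roller; the upper 42 mm stick out free.
- roller_blue: Blue printer roller, a plain cylinder 28 mm diameter, 90 mm long, about 150 g, with a thin aluminium band near the top end. Origin at the centre of its bottom end, z along its axis towards the top.
- roller_black: Black roller, same size, bystander in the rack.
- roller_yellow: Yellow roller, same size, bystander in the rack.
- driver: Flat-blade driver standing upright, tip down. Origin at the tip of the blade, z up along its axis. Blade 16 mm (x) by 3 mm (y), 16 mm long; round shaft 8 mm diameter up to z = 40 mm; orange handle 32 mm (x) by 16 mm (y), from z = 40 to z = 90 mm. About 60 g.
- stand: Grey stand block 70 x 56 x 50 mm, fixed to the desk, origin at the underside, with a through hole 22 mm (x) by 13 mm (y) in its top; the driver's blade and shaft hang in the hole and the handle's underside rests on the block's top, so its tip is 10 mm above the desk.
- bottle: Clear sanitiser bottle, 56 mm diameter, 170 mm tall, bystander; origin at the underside.
- mug: White mug, 76 mm diameter, 90 mm tall, handle at its +y; bystander; origin at the underside.
There are look-alikes about, which are no part of the job. Leave any turquoise look-alike of the driver alone. Of the things that look like the roller_blue, the larger one is meant.

How it is judged:
By the outcome, as a careful person would: the job done as asked, in the order asked, and still so for the second after the job is handed in, with the robot touching nothing.
It also fails if it takes over 70 s, if anything falls off the work surface, if the arm or the gripper's body presses on something with over 40 N, if the wrist force passes 120 N, or if a joint passes its speed limit or range.

## Robot

A 6-joint arm with a two-finger parallel gripper is mounted at the origin on the work surface. World frame = base frame: x ahead of the robot, y to its left, z up, the work surface at z = 0. Lengths are in m, angles in rad, forces in N, time in s.
With the tool pointing down it reaches from about 0.375 to 0.9 m from the base axis. Payload 3.1 kg.
Tool frame: the origin (TCP) lies between the finger pads; the fingertips stand 8 mm ahead of it and the grasp point (between the pads) lies 11 mm behind it; z points along the fingers, y is the line along which they close (so a half turn about z gives the same grasp; the last joint's range is limited). The gripper opens to 87 mm and grips with 3 to 60 N. Pads are 19 mm wide; open, the fingers measure 117 mm over their backs; the gripper's body (75 mm by 190 mm) begins 51 mm behind the grasp point.
Start: joints at [-1.387, 0.527, 1.433, -0, 1.181, -0.178], TCP at [0.221, -0.585, 0.206] pointing down, gripper open.
Joint ranges: [-3.08, 3.08], [-0.75, 2.2], [0.22, 2.44], [-1.43, 4.57], [0, 2.65], [-2.85, 2.85]. Speed limits (rad/s): [2.79, 2.79, 3.14, 3.14, 3.14, 3.14].

## Interface

Orientations are given as a unit quaternion [x, y, z, w].
In Python, from rig import robot gives the robot as it stands.
- The arm moves only by the tool move_arm, never from a script. Its argument "motion" is text: rows parted by semicolons, each of 5 numbers parted by spaces: the opening, from -1 (shut) to 1 (fully open), then the shift along the tool's x, y, z normalised to -1 to 1, where 1 is 0.2 m, then the turn about the tool's z normalised to -1 to 1, where 1 is pi rad. A call has 1 to 12 rows; each row is the pose to reach, as a shift and turn from the pose commanded when the call began, along the tool's axes at that moment, turning the shorter way round; what a row does not reach only later rows make up. A row lasts 1/12 s, in which the tool goes at most 41.7 mm and 7.16 degrees, less where a joint would pass 70% of its speed; a pose out of reach is approached as far as the arm can. A call with a number of a shift or a turn outside -1 to 1 is refused whole. A call with a gripper value outside its range is refused whole. The fingers move at their own pace and stop on an object; "newtons" is the grip in N (left out, the last holds). Time passes only in rows, so rows that repeat a pose let the fingers close. It gives the time, the measured TCP pose, the force, the opening and the grip force at its end, in the units of the state.
- robot.get_obs(): the state, without advancing time (a new reading comes with each control period).
- robot.camera(name): name is "scene" or "top" or "wrist"; returns (picture, depth): 480x640x3 uint8, red, green, blue; 480x640 float32, m along the optical axis (not along the pixel's ray), 0 where there is no reading.
- robot.camera_model(name): a dict with "mtx" (3x3 intrinsics, pixels), "D" ([k1, k2, p1, p2, k3] as OpenCV has them; the pictures are not rectified), "position" and "attitude" of the camera in the world. Camera axes: x right, y down, z forward; pixel columns grow to the right and rows downward; lengths in m; the calibration is good to about 2 mm. A picture is of the moment at which its call begins: read the wrist's pose just before it. camera_model takes no time and is no camera call; for the wrist camera it gives the pose at the moment of the call.
- robot.hand_in(): hands the job in; it is judged then, once.
The state is a dict: "time": time; "q": joint angles; "joint_velocities": joint speeds; "joint_torque": joint torques, N m; "position": TCP position; "tool_rot": TCP orientation; "ft_force": force on the tool from outside, world axes, zero at the start; "moment": the same for the moment, N m; "grip_width": finger opening in m; "grip_force": force on a finger pad.
Only numpy, scipy, OpenCV 4.12 (cv2) and the standard library are available. Lean on these libraries where they do the work, as an engineer would, in place of code of your own. Each camera call takes 0.05 s, during which the arm holds its last target. There are 200 camera calls.

## Working session

There is one attempt and no reset: what is moved stays moved. The work goes in short steps, Python scripts to look and compute and a tool call to move; the robot and the scene stay as the last step left them, time stands still between calls to the robot, and variables do not carry over. Pictures are saved under pics/ and viewed, at most 10 in all, crops included, and the job is handed in when it is done.

Besides the shell and the picture viewer there is one more tool, called as name(argument=value, ...) on one line, values as JSON. move_arm: Moves the arm, as the interface text tells. Its arguments: {"type":"object","properties":{"motion":{"type":"string"},"newtons":{"type":"number"}},"required":["motion"]}

```bash
ls; mkdir -p pics
cat > h.py <<'E'
import numpy as np, cv2
from scipy.spatial.transform import Rotation as R
from rig import robot
def cam(n):
    m=robot.camera_model(n); p,d=robot.camera(n); return p,d,m
def rot(m):
    a=np.array(m["attitude"],float); return a if a.shape==(3,3) else R.from_quat(a).as_matrix()
def rays(m,uv):
    u=cv2.undistortPoints(np.array(uv,float).reshape(-1,1,2),np.array(m["mtx"]),np.array(m["D"])).reshape(-1,2)
    return np.c_[u,np.ones(len(u))]
def onplane(m,uv,z):
    r=rays(m,uv)@rot(m).T; p=np.array(m["position"]); return p+r*((z-p[2])/r[:,2])[:,None]
def bydepth(m,uv,d):
    uv=np.array(uv).reshape(-1,2); dd=d[uv[:,1].astype(int),uv[:,0].astype(int)]
    return np.array(m["position"])+(rays(m,uv)*dd[:,None])@rot(m).T
def proj(m,X):
    Rm=rot(m); rv=cv2.Rodrigues(Rm.T)[0]; return cv2.projectPoints(np.array(X,float).reshape(-1,3),rv,-Rm.T@np.array(m["position"]),np.array(m["mtx"]),np.array(m["D"]))[0].reshape(-1,2)
E
python3 - <<'E'
from h import *
for n in("scene","top"):
    p,d,m=cam(n); cv2.imwrite(f"pics/{n}0.png",p[...,::-1]); np.savez(f"{n}0.npz",p=p,d=d); print(n,m)
print(robot.get_obs())
E
```

```text
pics
scene {'mtx': array([[611.10106634,   0.        , 323.31922727],
       [  0.        , 611.10106634, 231.22903273],
       [  0.        ,   0.        ,   1.        ]]), 'D': array([0.02727275, 0.        , 0.        , 0.        , 0.        ]), 'position': array([1.36063725, 0.18416285, 0.99553139]), 'attitude': array([ 0.55782416,  0.75283375, -0.27527357, -0.21516975])}
top {'mtx': array([[624.81319916,   0.        , 324.81580883],
       [  0.        , 624.81319916, 231.95267698],
       [  0.        ,   0.        ,   1.        ]]), 'D': array([-0.1091171,  0.       ,  0.       ,  0.       ,  0.       ]), 'position': array([ 0.43513413, -0.027081  ,  1.26975071]), 'attitude': array([ 0.71338674, -0.69824217,  0.0492515 , -0.03333944])}
{'time': 0.1, 'q': array([-1.38751053e+00,  5.28412889e-01,  1.43379060e+00, -7.45331089e-06,
        1.18142871e+00, -1.78519649e-01]), 'joint_velocities': array([ 0.00164983, -0.00095643, -0.00393274, -0.00075444,  0.00012018,
       -0.00012937]), 'joint_torque': array([-1.01746919e-04, -4.40985739e+01, -1.77151412e+01,  6.35704421e-02,
        5.34222624e-02, -4.08053427e-05]), 'position': array([ 0.22110896, -0.58381907,  0.20483994]), 'tool_rot': array([ 9.83680911e-01,  1.79918942e-01, -5.87644856e-06, -1.01976029e-03]), 'ft_force': array([ 0.18597736, -0.16968047,  0.04368027]), 'moment': array([ 0.00481981, -0.02895267, -0.05009159]), 'grip_force': 0.0, 'grip_width': 0.08720428869365306}
```

View pics/top0.png

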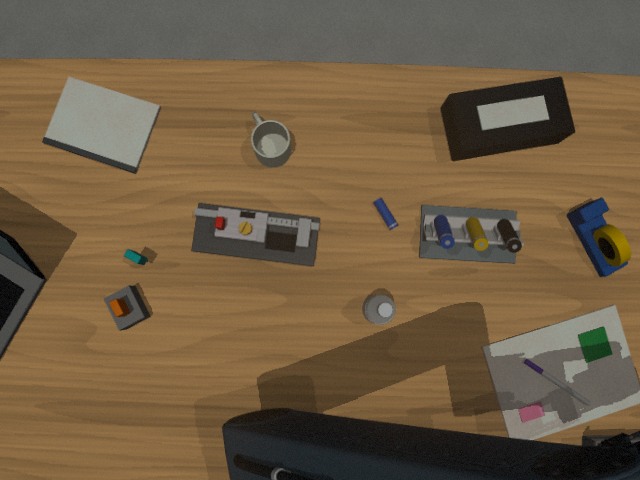

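View pics/scene0.png

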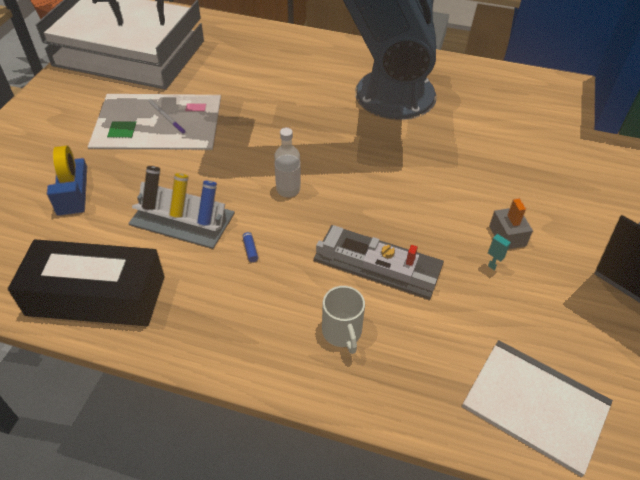

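The top picture (+x up, +y left) shows the caliper at (255,234), rack at (469,234), stand at (128,307), mug at (271,143) and bottle at (379,309).
- **Roller candidates:** the blue one in the rack at (443,231) and a small blue one lying at (386,213). The larger, in the rack, is meant.
- **Driver candidates:** the orange one in the stand at (119,306) and the turquoise one at (135,257). Orange is meant.

I'll confirm both in one enlarged crop.

Run:
```python
from h import *
z=np.load("top0.npz"); p=z["p"][...,::-1]
a=cv2.resize(p[195:275,185:325],None,fx=4,fy=4,interpolation=3)
b=cv2.resize(p[190:270,365:530],None,fx=3,fy=3,interpolation=3)
c=cv2.resize(p[240:335,95:160],None,fx=3,fy=3,interpolation=3)
o=np.zeros((320+285,800,3),np.uint8)
o[:320,:560]=a;o[320:320+240,:495]=b;o[320:605,550:550+195]=c
cv2.imwrite("pics/crop.png",o[:600])
```

```text
(no output)
```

View pics/crop.png

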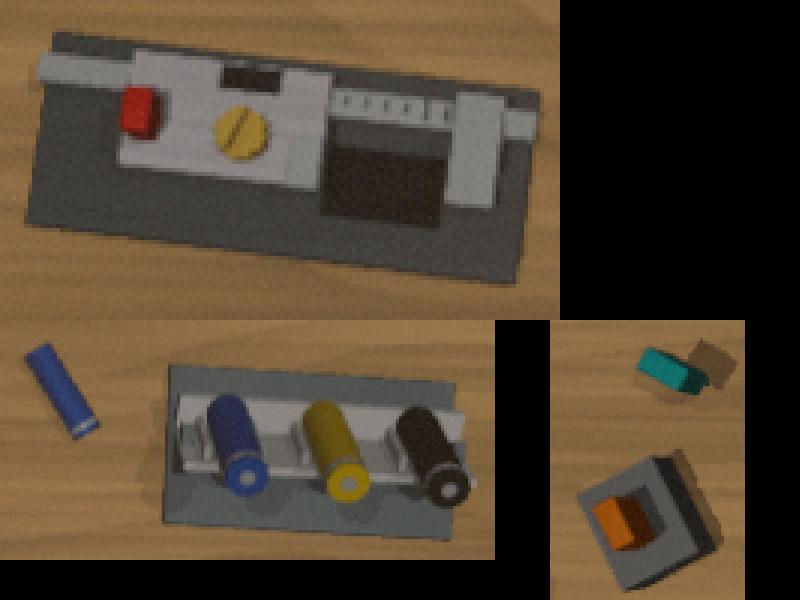

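The crop confirms the targets. The large blue roller is in the rack's left bay, its top end (246,475 in the crop) towards the robot, and the orange driver is in the stand. The screw slot is about 25° clockwise of square to the beam. Next I'll measure positions.

```bash
cat > meas.py <<'E'
from h import *
out={}
for n in("top","scene"):
    z=np.load(n+"0.npz"); p,d=z["p"],z["d"]; m=robot.camera_model(n)
    hsv=cv2.cvtColor(p,cv2.COLOR_RGB2HSV)
    def blob(lo,hi,box):
        k=cv2.inRange(hsv,lo,hi); q=np.zeros_like(k); x0,y0,x1,y1=box; q[y0:y1,x0:x1]=k[y0:y1,x0:x1]
        ys,xs=np.nonzero(q); return np.c_[xs,ys]
    B={"top":dict(blue=(425,205,462,255),red=(205,210,232,235),brass=(235,215,260,240),orange=(105,290,150,330)),
       "scene":dict(blue=(192,175,222,230),red=(400,240,422,270),brass=(375,240,400,262),orange=(500,195,530,230))}[n]
    C=dict(blue=((105,100,40),(130,255,255)),red=((0,150,90),(4,255,255)),brass=((18,100,90),(32,255,255)),orange=((5,150,60),(17,255,255)))
    for k in B:
        uv=blob(*C[k],B[k]); P=bydepth(m,uv,d); 
        print(n,k,len(uv),"med",np.median(P,0).round(4),"lo",np.percentile(P,3,axis=0).round(4),"hi",np.percentile(P,97,axis=0).round(4))
        if k in("red","orange","brass"):
            zt=P[:,2]; t=P[zt>np.percentile(zt,95)-.004]; print("   top",len(t),t.mean(0).round(4), cv2.minAreaRect((t[:,:2]*1000).astype(np.float32)))
        if k=="blue":
            c=P.mean(0); v=np.linalg.svd(P-c)[2][0]; print("   axis",v.round(3),c.round(4))
    if n=="top":
        q=np.array([(53,33),(540,91),(516,283),(26,225)])/4+[184.6,194.6]
        X=onplane(m,q,.012); print("plate",X.round(4),X.mean(0).round(4),np.linalg.norm(np.diff(X,axis=0),axis=1)); 
        v=X[1]-X[0]+X[2]-X[3]; print("caliper yaw",np.degrees(np.arctan2(v[1],v[0])))
        print("screw z56",onplane(m,[[242/4+184.6,133/4+194.6]],.056),"faces z52",onplane(m,np.array([(326,130),(450,150)])/4+[184.6,194.6],.052))
        q=np.array([(168,365),(455,383),(450,540),(163,522)])/3+[364.6,83.3]
        X=onplane(m,q,.008); print("rack",X.round(4),X.mean(0).round(4))
        v=X[1]-X[0]+X[2]-X[3]; print("rack -y yaw",np.degrees(np.arctan2(v[1],v[0])))
        q=(np.array([(579,496),(656,458),(716,545),(627,590)])-[550,320])/3+[94.6,239.6]
        X=onplane(m,q,.05); print("stand",X.round(4),X.mean(0).round(4),np.linalg.norm(np.diff(X,axis=0),axis=1))
E
python3 meas.py
```

```text
top blue 250 med [ 0.5776 -0.283   0.0996] lo [ 0.551  -0.294   0.0441] hi [ 0.6142 -0.2715  0.1142]
   axis [-0.169  0.199  0.965] [ 0.5777 -0.282   0.0944]
top red 76 med [0.5892 0.1506 0.0845] lo [0.5798 0.1448 0.0803] hi [0.5986 0.1578 0.0887]
   top 39 [0.5894 0.1504 0.0863] ((589.4263916015625, 150.26437377929688), (12.373412132263184, 18.662845611572266), 83.87620544433594)
top brass 133 med [0.5825 0.1041 0.0555] lo [0.5715 0.0931 0.0447] hi [0.5935 0.1146 0.0609]
   top 51 [0.5828 0.1034 0.0587] ((583.599365234375, 103.35107421875), (22.503223419189453, 22.643115997314453), 54.422447204589844)
top orange 208 med [0.4209 0.3336 0.0994] lo [0.4074 0.3225 0.0599] hi [0.437  0.3466 0.1048]
   top 81 [0.4218 0.3349 0.102 ] ((422.71600341796875, 334.98382568359375), (30.37227439880371, 15.815594673156738), 25.363128662109375)
plate [[ 0.6369  0.2061  0.012 ]
 [ 0.6128 -0.0427  0.012 ]
 [ 0.5149 -0.0327  0.012 ]
 [ 0.5385  0.2154  0.012 ]] [0.5758 0.0865 0.012 ] [0.24997288 0.09839383 0.2492639 ]
caliper yaw -95.4945633849471
screw z56 [[0.58245873 0.10303779 0.056     ]] faces z52
[... 550 characters left out ...]
791  0.0793]
scene red 56 med [0.5938 0.1508 0.0823] lo [0.5814 0.1452 0.0651] hi [0.6033 0.1566 0.0857]
   top 38 [0.5936 0.1509 0.0833] ((593.3731079101562, 151.01844787597656), (11.776952743530273, 21.241409301757812), 77.34415435791016)
scene brass 117 med [0.5852 0.1025 0.0532] lo [0.5723 0.0927 0.0433] hi [0.5956 0.114  0.0572]
   top 61 [0.5973 0.1046 0.0707] ((965.3463134765625, 148.48153686523438), (793.4679565429688, 22.81707000732422), 6.805032253265381)
scene orange 323 med [0.4297 0.3345 0.0831] lo [ 0.3132  0.3232 -0.0005] hi [0.4404 0.3493 0.1003]
   top 88 [0.4348 0.3326 0.1086] ((885.34619140625, 267.20989990234375), (26.42399787902832, 964.6221313476562), 81.65795135498047)
```

```bash
cat >> h.py <<'E'
def theta(o=None):
    o=o or robot.get_obs(); x=R.from_quat(o["tool_rot"]).apply([1,0,0]); return np.degrees(np.arctan2(x[1],x[0]))
def go(x,y,z,th=None):
    o=robot.get_obs(); r=R.from_quat(o["tool_rot"]); t=theta(o)
    s=r.inv().apply(np.array([x,y,z])-o["position"])/.2
    dt=0 if th is None else (t-th+180)%360-180
    print("shift",s.round(4),"turn",round(dt/180,4),"rows",max(np.linalg.norm(s)*.2/.0417,abs(dt)/7.16).__round__(1),"at",o["position"].round(4),"th",t.round(2),"t",o["time"],"w",o["grip_width"].round(4))
E
python3 - <<'E'
from h import *
m=robot.camera_model("top")
print(onplane(m,[[446.6,241.3],[379,309],[271,143]],.106))
go(.573,-.283,.19,-2.3)
E
```

```text
[[ 0.559544   -0.28238513  0.106     ]
 [ 0.43029969 -0.15548092  0.106     ]
 [ 0.74070187  0.05425807  0.106     ]]Traceback (most recent call last):
  File "<stdin>", line 4, in <module>
  File "h.py", line 24, in go
    print("shift",s.round(4),"turn",round(dt/180,4),"rows",max(np.linalg.norm(s)*.2/.0417,abs(dt)/7.16).__round__(1),"at",o["position"].round(4),"th",t.round(2),"t",o["time"],"w",o["grip_width"].round(4))
                                                                                                                                                                                   ^^^^^^^^^^^^^^^^^^^^^
AttributeError: 'float' object has no attribute 'round'
```

```bash
sed -i 's/o\["grip_width"\].round(4)/round(float(o["grip_width"]),4)/' h.py
python3 - <<'E'
from h import *
go(.570,-.283,.19,-2.3)
E
```

```text
shift [ 2.1639 -0.7891  0.0766] turn 0.1279 rows 11.1 at [ 0.2211 -0.5838  0.2048] th 20.73 t 0.1 w 0.0872
```

move_arm(motion="0.24 1 -0.4 0 0; 0.24 1 -0.4 0 0; 0.24 1 -0.4 0 0; 0.24 1 -0.4 0 0; 0.24 1 -0.4 0 0; 0.24 1 -0.4 0 0")

```text
time: 0.6
position: [0.3836, -0.4331, 0.2053]
tool_rot: [0.983, 0.182, 0.001, -0.002]
ft_force: [-1.1, -0.1, -0.5]
grip_width: 0.0571
grip_force: 0.0
```

move_arm(motion="0.24 1 -0.389 0.077 0; 0.24 1 -0.389 0.077 0; 0.24 1 -0.389 0.077 0.128; 0.24 1 -0.389 0.077 0.128; 0.24 1 -0.389 0.077 0.128; 0.24 1 -0.389 0.077 0.128; 0.24 1 -0.389 0.077 0.128; 0.24 1 -0.389 0.077 0.128")

```text
time: 1.27
position: [0.5395, -0.2947, 0.1898]
tool_rot: [1.0, -0.018, -0.001, -0.0]
ft_force: [-0.1, -0.7, 0.4]
grip_width: 0.0542
grip_force: 0.0
```

Run:
```python
from h import *
go(.570,-.283,.19,-2.3)
p,d,m=cam("wrist"); cv2.imwrite("pics/w1.png",p[...,::-1]); np.savez("w1.npz",p=p,d=d); print(m)
hsv=cv2.cvtColor(p,cv2.COLOR_RGB2HSV); k=cv2.inRange(hsv,(105,100,40),(130,255,255)); n,l,s,c=cv2.connectedComponentsWithStats(k); print(s[s[:,4]>200],c[s[:,4]>200])
```

```text
shift [ 0.1504 -0.0642 -0.0014] turn 0.001 rows 0.8 at [ 0.5395 -0.2947  0.1898] th -2.11 t 1.2667 w 0.0542
{'mtx': array([[419.09059551,   0.        , 315.18393695],
       [  0.        , 419.09059551, 241.03974762],
       [  0.        ,   0.        ,   1.        ]]), 'D': array([-0.06605938,  0.        ,  0.        ,  0.        ,  0.        ]), 'position': array([ 0.60910268, -0.29760066,  0.36769795]), 'attitude': array([-0.68799288,  0.71384704,  0.09398568, -0.09085647])}
[[     0      0    640    480 300769]
 [   135     79     62     73   1791]
 [   618     85     22     72    829]
 [   275    118     42     81   2658]
 [   274    196     43     34   1024]] [[319.89077997 241.45262976]
 [164.7520938  114.1345617 ]
 [631.94571773 113.00361882]
 [297.63130173 157.4221219 ]
 [295.25585938 211.85253906]]
```

View pics/w1.png

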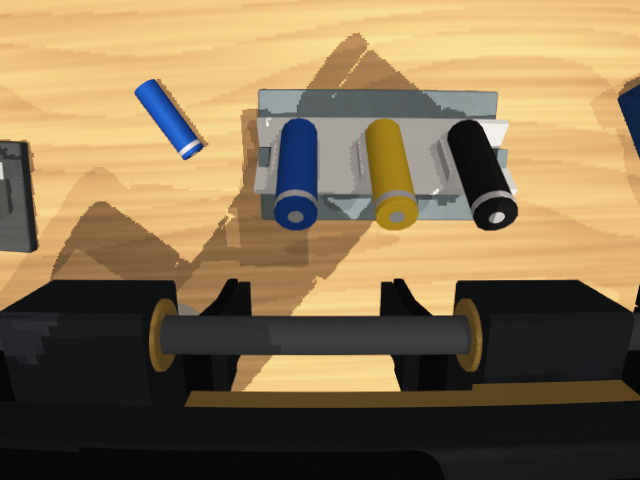

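The wrist picture shows the blue roller at (297,170), its cap centre at (296,216), with the fingers below at about (240,300) and (392,300). I'll fix the cap centre from this view.

Run:
```python
from h import *
m=robot.camera_model("wrist"); d=np.load("w1.npz")["d"]
print(onplane(m,[[296,216]],.106), bydepth(m,[[290,218],[302,218],[296,210]],d), onplane(m,[[316,130]],.052))
P=bydepth(m,[[297,175]],d);print("mid surface",P)
go(.570,-.283,.19,-2.3)
```

```text
[[ 0.55525639 -0.28445075  0.106     ]] [[ 0.55391159 -0.28049545  0.10505723]
 [ 0.55372786 -0.28819466  0.10561527]
 [ 0.55967592 -0.28479814  0.10887423]] [[ 0.60785287 -0.29934192  0.052     ]]
mid surface [[ 0.57984203 -0.28575859  0.09294296]]
shift [ 0.1531 -0.069  -0.0006] turn 0.0005 rows 0.8 at [ 0.5389 -0.2956  0.1899] th -2.22 t 1.3167 w 0.054
```

move_arm(motion="0.24 0.148 -0.064 0 0; 0.24 0.148 -0.064 0 0; 0.24 0.148 -0.064 0.2 0; 0.24 0.148 -0.064 0.4 0; 0.24 0.148 -0.064 0.55 0; 0.24 0.148 -0.064 0.55 0; 0.24 0.148 -0.064 0.55 0; -0.5 0.148 -0.064 0.55 0; -0.5 0.148 -0.064 0.55 0; -0.5 0.148 -0.064 0.55 0; -0.5 0.148 -0.064 0.55 0; -0.5 0.148 -0.064 0.55 0", newtons=20)

```text
time: 2.32
position: [0.5703, -0.2841, 0.0818]
tool_rot: [1.0, -0.02, 0.001, 0.001]
ft_force: [0.4, 1.1, 0.6]
grip_width: 0.029
grip_force: 0.2
```

move_arm(motion="-1 0 0 0 0; -1 0 0 0 0; -1 0 0 -0.1 0; -1 0 0 -0.2 0; -1 0 0 -0.35 0; -1 0 0 -0.5 0; -1 0 0 -0.5 0; -1 0 0 -0.5 0", newtons=20)

```text
time: 2.98
position: [0.5704, -0.2843, 0.1819]
tool_rot: [1.0, -0.02, 0.001, 0.001]
ft_force: [-0.1, 0.1, -1.7]
grip_width: 0.0261
grip_force: 20.0
```

```bash
cat > tilt.py <<'E'
from h import *
import sys
p,d,m=cam(sys.argv[1]); np.savez("last.npz",p=p,d=d)
o=robot.get_obs(); g=o["position"]+[0,0,.011]
hsv=cv2.cvtColor(p,cv2.COLOR_RGB2HSV); k=cv2.inRange(hsv,(105,100,30),(130,255,255))
ys,xs=np.nonzero(k); P=bydepth(m,np.c_[xs,ys],d); s=np.linalg.norm(P-g,axis=1)<.085; P=P[s]
c=P.mean(0); v=np.linalg.svd(P-c)[2][0]; print(s.sum(),"c",c.round(4),"axis",v.round(3),"z",P[:,2].min().round(4),P[:,2].max().round(4),"g",g.round(4),o["grip_width"],o["grip_force"],o["ft_force"].round(2))
E
python3 tilt.py scene
```

```text
80 c [ 0.6038 -0.2852  0.1535] axis [ 0.513 -0.055 -0.856] z 0.1369 0.1976 g [ 0.5691 -0.2833  0.191 ] 0.025827682799444442 19.989632070064545 [-0.18  0.72 -1.89]
```

move_arm(motion="-1 0 -0.2 -0.1 0; -1 0 -0.4 -0.1 0; -1 0 -0.6 -0.1 0; -1 0 -0.8 -0.1 0; -1 0 -0.95 -0.1 0; -1 0 -0.95 -0.1 0.018; -1 0 -0.95 -0.1 0.018; -1 0 -0.95 -0.1 0.018")

```text
time: 3.7
position: [0.5762, -0.0934, 0.1985]
tool_rot: [0.999, -0.047, -0.002, -0.0]
ft_force: [0.5, -1.6, -1.4]
grip_width: 0.0263
grip_force: 20.0
```

```bash
python3 - <<'E'
from h import *
go(.5243,.0311,.1,-5.5)
E
python3 tilt.py scene
```

```text
shift [-0.3152 -0.5949  0.4938] turn 0.0004 rows 4.0 at [ 0.5762 -0.0934  0.1985] th -5.42 t 3.7 w 0.0263
81 c [ 0.6023 -0.0949  0.1797] axis [ 0.513 -0.06  -0.856] z 0.1522 0.2276 g [ 0.5765 -0.0942  0.2098] 0.026297900900927713 19.998429715633392 [ 0.17 -0.56 -2.39]
```

move_arm(motion="-1 -0.15 -0.3 0.1 0; -1 -0.315 -0.5 0.2 0; -1 -0.315 -0.595 0.3 0; -1 -0.315 -0.595 0.3 0; -1 -0.315 -0.595 0.4 0; -1 -0.315 -0.595 0.5 0; -1 -0.315 -0.595 0.59 0; -1 -0.315 -0.595 0.59 0; -1 -0.315 -0.595 0.59 0; -1 -0.315 -0.595 0.59 0")

```text
time: 4.58
position: [0.5269, 0.0297, 0.0827]
tool_rot: [0.999, -0.049, 0.0, 0.0]
ft_force: [0.7, -0.3, -1.7]
grip_width: 0.0259
grip_force: 20.0
```

```bash
python3 tilt.py scene
python3 - <<'E'
from h import *
go(.5243,.0311,.08,-5.5)
p=np.load("last.npz")["p"]; print(proj(robot.camera_model("scene"),[.55,.03,.05]))
cv2.imwrite("pics/s2.png",cv2.resize(p[180:300,280:440,::-1],None,fx=4,fy=4,interpolation=3))
E
```

```text
389 c [0.5485 0.0282 0.0694] axis [ 0.473 -0.058 -0.879] z 0.0322 0.1147 g [0.5272 0.0298 0.0942] 0.026143021491812395 19.993643760681152 [ 0.04 -0.38 -1.31]
shift [-0.0149 -0.0052  0.0159] turn -0.0006 rows 0.1 at [0.5272 0.0298 0.0832] th -5.6 t 4.6333 w 0.0261
[[356.18797778 230.83475776]]
```

View pics/s2.png

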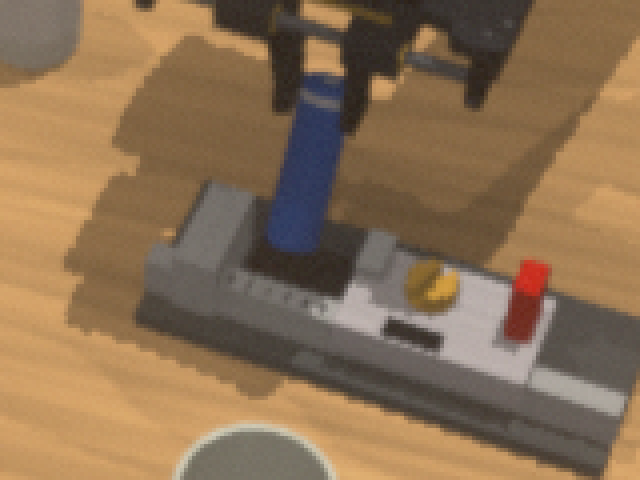

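The crop shows the tilted roller, bottom at (295,245), hanging just above the plate between the jaws. I'll loosen the grip so it can swing upright.

move_arm(motion="-1 0 0 0 0; -1 0 0 0 0; -1 0 0 0 0; -1 0 0 0 0; -1 0 0 0 0; -1 0 0 0 0", newtons=4)

```text
time: 5.13
position: [0.5262, 0.0307, 0.0825]
tool_rot: [0.999, -0.048, 0.0, 0.0]
ft_force: [0.1, 0.2, -2.2]
grip_width: 0.0265
grip_force: 3.9
```

```bash
python3 tilt.py scene
```

```text
228 c [0.5269 0.0319 0.065 ] axis [-0.089 -0.049  0.995] z 0.019 0.1113 g [0.5261 0.0307 0.0935] 0.02659726334513194 3.906072825193405 [-0.47  0.7  -1.39]
```

```bash
cat > axis.py <<'E'
from h import *
# roller axis per height: points on its camera-side surface, circle of 14 mm fitted
from scipy.optimize import least_squares
p,d,m=cam("scene"); o=robot.get_obs(); g=o["position"]+[0,0,.011]
hsv=cv2.cvtColor(p,cv2.COLOR_RGB2HSV); ys,xs=np.nonzero(cv2.inRange(hsv,(105,100,30),(130,255,255)))
P=bydepth(m,np.c_[xs,ys],d); P=P[np.linalg.norm(P[:,:2]-[.55,.03],axis=1)<.07]; P=P[(P[:,2]<.098)]
f=lambda a:np.hypot(P[:,0]-a[0]-a[2]*(P[:,2]-.05),P[:,1]-a[1]-a[3]*(P[:,2]-.05))-.014
a=least_squares(f,[P[:,0].mean()-.012,P[:,1].mean(),0,0],loss="soft_l1",f_scale=.001).x
b=a[:2]+a[2:]*(.012-.05)
O=np.array([.5708,.0870]);cx=np.array([-.0957,-.9954]);cy=np.array([.9954,-.0957])
print(len(P),"axis@50",a[:2].round(4),"slope deg",np.degrees(a[2:]).round(1),"foot",b.round(4),"cal",((b-O)@cx).round(4),((b-O)@cy).round(4),"zmin",np.percentile(P[:,2],2).round(4),"rms",np.std(f(a)).round(4),"g",g.round(4))
E
python3 axis.py
python3 - <<'E'
from h import *
go(.5643,.0193,.08,-5.5)
E
```

```text
185 axis@50 [0.516  0.0312] slope deg [-0.5 -0.4] foot [0.5163 0.0315] cal 0.0604 -0.0489 zmin 0.0238 rms 0.0014 g [0.526  0.0307 0.0934]
shift [0.1959 0.0383 0.0121] turn -0.0002 rows 1.0 at [0.526  0.0307 0.0824] th -5.54 t 5.2333 w 0.0263
```

move_arm(motion="-1 0.06 0.01 0 0; -1 0.12 0.02 0 0; -1 0.18 0.03 0 0; -1 0.23 0.038 0 0; -1 0.23 0.038 0 0; -1 0.23 0.038 0.01 0; -1 0.23 0.038 0.02 0; -1 0.23 0.038 0.03 0; -1 0.23 0.038 0.035 0; -1 0.23 0.038 0.035 0")

```text
time: 6.07
position: [0.5719, 0.0186, 0.0761]
tool_rot: [0.999, -0.048, 0.001, 0.0]
ft_force: [1.0, -0.2, 3.2]
grip_width: 0.0262
grip_force: 4.0
```

```bash
python3 axis.py
python3 - <<'E'
from h import *
print(robot.get_obs()["ft_force"])
E
```

```text
210 axis@50 [0.5607 0.0192] slope deg [-0.2  0.4] foot [0.5608 0.0189] cal 0.0687 -0.0035 zmin 0.0202 rms 0.0015 g [0.5718 0.0186 0.0871]
[ 0.59205786 -0.4427053   3.60018701]
```

move_arm(motion="-0.2 0 0 -0.003 0; -0.1 0 0 -0.003 0; 0 0 0 -0.003 0; 0.05 0 0 -0.003 0; 0.05 0 0 -0.1 0; 0.05 0 0 -0.25 0; 0.05 0 0 -0.45 0; 0.05 0 0 -0.5 0; 0.05 0 0 -0.5 0")

```text
time: 6.87
position: [0.5736, 0.0183, 0.1788]
tool_rot: [0.999, -0.048, 0.004, 0.0]
ft_force: [0.2, 0.2, -0.2]
grip_width: 0.0459
grip_force: 0.0
```

```bash
python3 axis.py
python3 - <<'E'
from h import *
o=[.5708,.0870];c=np.array([-.0957,-.9954]);s=np.array([.9954,-.0957])
p,d,m=cam("wrist"); np.savez("w2.npz",p=p,d=d); cv2.imwrite("pics/w2.png",p[...,::-1])
x=o+c*-.065+s*.012; print(x); go(*x,.12,84.5)
E
```

```text
45 axis@50 [0.5612 0.0181] slope deg [-0.6  3.3] foot [0.5616 0.0159] cal 0.0717 -0.0023 zmin 0.0222 rms 0.0018 g [0.5718 0.0185 0.1875]
[0.5889653 0.1505526]
shift [ 0.0289 -0.6649  0.2744] turn -0.5002 rows 12.6 at [0.5704 0.0187 0.1749] th -5.54 t 6.9667 w 0.0459
```

View pics/w2.png

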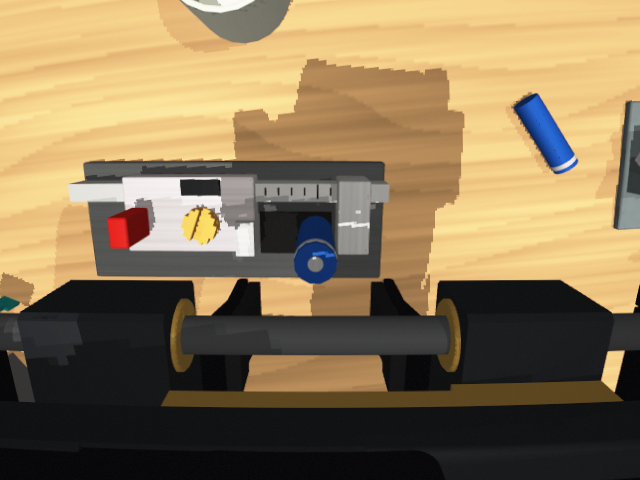

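The wrist picture shows the roller upright between the jaws beside the fixed jaw: cap (316,264), screw (201,226), red post (120,232). I'll check the post and screw positions from this view.

Run:
```python
from h import *
m=robot.camera_model("wrist"); p=np.load("w2.npz")["p"]; hsv=cv2.cvtColor(p,cv2.COLOR_RGB2HSV)
O=np.array([.5708,.0870]);cx=np.array([-.0957,-.9954]);cy=np.array([.9954,-.0957])
def rep(n,uv,z):
    q=onplane(m,uv,z)[:,:2]; print(n,q.round(4),((q-O)@cx).round(4),((q-O)@cy).round(4))
k=cv2.inRange(hsv,(0,180,190),(4,255,255)); ys,xs=np.nonzero(k); r=cv2.minAreaRect(np.c_[xs,ys].astype(np.float32)); print(len(xs),r); rep("post",[r[0]],.084)
k=cv2.inRange(hsv,(18,100,90),(32,255,255)); k[:,:170]=0;k[:,240:]=0;k[:200]=0;k[255:]=0; ys,xs=np.nonzero(k); c=cv2.minEnclosingCircle(np.c_[xs,ys].astype(np.float32)); print(c); rep("screw",[c[0]],.054)
rep("cap",[[316,264]],.102); rep("fixed jaw/moving face edge",[[338,178],[254,252]],.052)
go(.5889,.1505,.12,-5.5)
```

```text
531 ((117.34146881103516, 232.5731658935547), (30.810400009155273, 17.779476165771484), 83.6598129272461)
post [[0.5867 0.15  ]] [-0.0642] [0.0098]
((200.0, 226.0), 19.235483169555664)
screw [[0.5796 0.1024]] [-0.0162] [0.0072]
cap [[0.5578 0.019 ]] [0.069] [-0.0064]
fixed jaw/moving face edge [[ 0.6043 -0.0015]
 [ 0.5554  0.0658]] [0.0848 0.0226] [ 0.0419 -0.0133]
shift [ 0.0286 -0.6647  0.2744] turn -0.0002 rows 3.5 at [0.5704 0.0187 0.1749] th -5.54 t 6.9667 w 0.0459
```

move_arm(motion="-0.17 0.029 -0.2 0 0; -0.17 0.029 -0.4 0 0; -0.17 0.029 -0.6 0 0; -0.17 0.029 -0.665 0 0; -0.17 0.029 -0.665 0 0; -0.17 0.029 -0.665 0.15 0; -0.17 0.029 -0.665 0.3 0; -0.17 0.029 -0.665 0.45 0; -0.17 0.029 -0.665 0.54 0; -0.17 0.029 -0.665 0.54 0; -0.17 0.029 -0.665 0.54 0; -0.17 0.029 -0.665 0.54 0")

```text
time: 7.97
position: [0.5902, 0.1496, 0.0676]
tool_rot: [0.999, -0.049, 0.0, 0.0]
ft_force: [0.0, -0.6, 0.4]
grip_width: 0.0362
grip_force: 0.0
```

move_arm(motion="-1 0 0 0 0; -1 0 0 0 0; -1 0 0 0 0; -1 0 0 0 0; -1 0 0 0 0; -1 0 0 0 0", newtons=12)

```text
time: 8.47
position: [0.5899, 0.1505, 0.0677]
tool_rot: [0.999, -0.048, 0.0, -0.0]
ft_force: [-0.1, 0.5, -0.1]
grip_width: 0.0049
grip_force: 0.0
```

Run:
```python
from h import *
o=robot.get_obs(); print(o["ft_force"]); O=np.array([.5708,.0870]);cx=np.array([-.0957,-.9954]);cy=np.array([.9954,-.0957])
q=o["position"][:2]-O; print(q@cx,q@cy); go(.5889,.1505,.066)
```

```text
[-0.06046705  0.49752845 -0.0703815 ]
-0.0650595692259747 0.012894149124617522
shift [-0.0048  0.0006  0.0087] turn 0.0 rows 0.0 at [0.5899 0.1505 0.0677] th -5.54 t 8.4667 w 0.0049
```

Run:
```python
from h import *
p,d,m=cam("wrist"); q,e,n=cam("scene"); print(proj(m,robot.get_obs()["position"]),proj(n,robot.get_obs()["position"]))
o=np.zeros((480,800,3),np.uint8); o[:,:400]=cv2.resize(p[200:480,80:560,::-1],(400,233)).repeat(1,0)[:1]*0
o[:300,:400]=cv2.resize(p[120:420,120:520,::-1],(400,300)); o[:360,400:]=cv2.resize(q[170:290,330:463,::-1],(400,360),interpolation=3)
cv2.imwrite("pics/c3.png",o[:370])
```

```text
[[314.2628601  287.63970626]] [[411.33795967 253.60573464]]
```

View pics/c3.png

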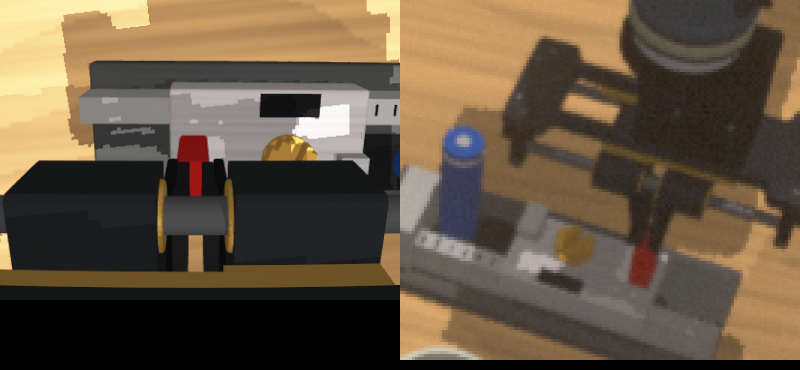

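The left half (wrist) shows the red post ahead of and between the fingers; the right half (scene) shows the fingers on its robot side. The roller is upright. I'll get the red points and finger tips from depth.

Run:
```python
from h import *
for n in("wrist","scene"):
    p,d,m=cam(n); hsv=cv2.cvtColor(p,cv2.COLOR_RGB2HSV); k=cv2.inRange(hsv,(0,150,60),(4,255,255))|cv2.inRange(hsv,(176,150,60),(180,255,255))
    ys,xs=np.nonzero(k); P=bydepth(m,np.c_[xs,ys],d); s=np.linalg.norm(P-[.59,.15,.07],axis=1)<.06; P=P[s]; xs,ys=xs[s],ys[s]
    print(n,len(P))
    for v in sorted(set(ys))[::4 if n=="wrist" else 3]:
        t=ys==v; print(v,xs[t].min(),xs[t].max(),np.median(P[t],0).round(4))
    if n=="wrist":
        for v in range(270,340,6):
            row=[(u,bydepth(m,[[u,v]],d)[0].round(3)) for u in(285,300,330,345)]; print(v,*[f"{u}:{x}" for u,x in row])
print(robot.get_obs()["grip_width"],robot.get_obs()["grip_force"])
```

```text
wrist 904
256 301 324 [0.5986 0.1506 0.0464]
260 300 326 [0.5986 0.1503 0.0531]
264 299 326 [0.5985 0.1505 0.0594]
268 299 327 [0.5985 0.1503 0.0654]
272 298 327 [0.5986 0.1504 0.0708]
276 298 327 [0.5986 0.1504 0.0759]
280 301 328 [0.5985 0.1496 0.0809]
284 313 317 [0.5976 0.1495 0.0834]
288 313 317 [0.5956 0.1496 0.0826]
292 313 317 [0.594  0.1498 0.0832]
296 313 317 [0.5922 0.15   0.083 ]
300 313 317 [0.5904 0.1501 0.0832]
304 313 317 [0.5886 0.1503 0.0832]
308 313 317 [0.5867 0.1505 0.0831]
312 313 317 [0.5847 0.1506 0.0827]
270 285:[0.581 0.169 0.012] 300:[0.599 0.156 0.068] 330:[0.589 0.143 0.043] 345:[0.589 0.135 0.044]
276 285:[0.577 0.169 0.011] 300:[0.598 0.156 0.074] 330:[0.586 0.143 0.043] 345:[0.585 0.135 0.043]
282 285:[0.628 0.153 0.161] 300:[0.601 0.155 0.088] 330:[0.599 0.143 0.087] 345:[0.626 0.14  0.16 ]
288 285:[0.627 0.153 0.163] 300:[0.601 0.155 0.095] 330:[0.599 0.143 0.092] 345:[0.627 0.14  0.164]
294 285:[0.628 0.153 0.167] 300:[0.601 0.155 0.101] 330:[0.598 0.144 0.097] 345:[0.626 0.141 0.167]
300 285:[0.628 0.152 0.17 ] 300:[0.599 0.155 0.103] 330:[0.598 0.
[... 159 characters left out ...]
74] 300:[0.6   0.154 0.115] 330:[0.598 0.144 0.113] 345:[0.624 0.141 0.17 ]
318 285:[0.626 0.152 0.174] 300:[0.622 0.15  0.167] 330:[0.622 0.144 0.168] 345:[0.623 0.141 0.172]
324 285:[0.624 0.152 0.174] 300:[0.622 0.15  0.169] 330:[0.622 0.144 0.17 ] 345:[0.623 0.141 0.173]
330 285:[0.623 0.153 0.174] 300:[0.621 0.15  0.171] 330:[0.62  0.144 0.169] 345:[0.621 0.141 0.173]
336 285:[0.622 0.153 0.174] 300:[0.62  0.15  0.171] 330:[0.62  0.144 0.171] 345:[0.621 0.142 0.175]
scene 60
252 408 409 [0.601  0.1451 0.0837]
255 408 414 [0.6014 0.1519 0.078 ]
258 407 414 [0.6008 0.152  0.0651]
261 407 411 [0.6002 0.1503 0.0568]
264 409 411 [0.6016 0.1524 0.0494]
0.0007088338799261128 1.0567873665786465
```

Run:
```python
from h import *
o=robot.get_obs();m=robot.camera_model("wrist")
Rt=R.from_quat(o["tool_rot"]).as_matrix(); 
def tool(d,uv):
    P=bydepth(m,uv,d); return ((P-o["position"])@Rt).round(4)
w2=np.load("w2.npz")["d"]; w1=np.load("w1.npz")["d"]
for d in(w1,w2):
    for u in (242,250,258,375,388,398): print(u,[(v,*tool(d,[[u,v]])[0]) for v in(282,286,292,310,350,380)])
```

```text
242 [(282, np.float64(0.0091), np.float64(-0.0295), np.float64(-0.017)), (286, np.float64(0.009), np.float64(-0.0289), np.float64(-0.0211)), (292, np.float64(0.009), np.float64(-0.0277), np.float64(-0.0277)), (310, np.float64(0.0053), np.float64(-0.0265), np.float64(-0.0361)), (350, np.float64(0.0269), np.float64(-0.0143), np.float64(-0.1032)), (380, np.float64(-0.1744), np.float64(-0.0734), np.float64(0.1911))]
250 [(282, np.float64(-0.0691), np.float64(-0.0608), np.float64(0.192)), (286, np.float64(0.0072), np.float64(-0.0264), np.float64(-0.0164)), (292, np.float64(0.0044), np.float64(-0.0266), np.float64(-0.0161)), (310, np.float64(-0.003), np.float64(-0.0267), np.float64(-0.0177)), (350, np.float64(0.027), np.float64(-0.0126), np.float64(-0.1033)), (380, np.float64(-0.1739), np.float64(-0.0652), np.float64(0.1904))]
258 [(282, np.float64(-0.0686), np.float64(-0.053), np.float64(0.1907)), (286, np.float64(-0.0728), np.float64(-0.0532), np.float64(0.1912)), (292, np.float64(-0.0783), np.float64(-0.0533), np.float64(0.1897)), (310, np.float64(-0.0966), np.float64(-0.0539), np.float
[... 3169 characters left out ...]
loat64(-0.0261)), (292, np.float64(0.0104), np.float64(0.0278), np.float64(-0.0312)), (310, np.float64(0.0094), np.float64(0.0255), np.float64(-0.0451)), (350, np.float64(0.0267), np.float64(0.015), np.float64(-0.1027)), (380, np.float64(-0.0061), np.float64(0.0232), np.float64(-0.0637))]
398 [(282, np.float64(-0.0635), np.float64(0.0753), np.float64(0.1767)), (286, np.float64(-0.0674), np.float64(0.0755), np.float64(0.1769)), (292, np.float64(0.0107), np.float64(0.0314), np.float64(-0.032)), (310, np.float64(0.0093), np.float64(0.029), np.float64(-0.045)), (350, np.float64(0.0271), np.float64(0.0169), np.float64(-0.1036)), (380, np.float64(-0.0053), np.float64(0.0261), np.float64(-0.0649))]
```

The depth data shows the fingertips actually stand about 16.5 mm behind the reported TCP, not 8 mm ahead. They closed just above the post. I'll correct for that from here: tips at TCP z + 16.5 mm, grasp point at + 35.5 mm.

move_arm(motion="-0.17 0 0 -0.01 0; -0.17 0 0 -0.01 0; -0.17 0 0 -0.01 0; -0.17 0 0 -0.01 0; -0.17 0 0 -0.01 0; -0.17 0 0 -0.01 0; -0.17 0 0 -0.01 0; -0.17 0 0 -0.01 0; -0.17 -0.01 0 0.07 0; -0.17 -0.01 0 0.14 0; -0.17 -0.01 0 0.14 0; -0.17 -0.01 0 0.14 0")

```text
time: 9.67
position: [0.5871, 0.1506, 0.0387]
tool_rot: [0.999, -0.048, -0.001, 0.0]
ft_force: [-0.2, 0.0, 0.7]
grip_width: 0.0358
grip_force: 0.0
```

move_arm(motion="-1 0 0 0 0; -1 0 0 0 0; -1 0 0 0 0; -1 0 0 0 0; -1 0 0 0 0; -1 0 0 0 0", newtons=15)

```text
time: 10.17
position: [0.5883, 0.1513, 0.04]
tool_rot: [0.999, -0.049, 0.001, -0.001]
ft_force: [0.3, 2.4, 2.7]
grip_width: 0.0137
grip_force: 15.0
```

move_arm(motion="-1 0 0.015 0 0; -1 0 0.03 0 0; -1 0 0.045 0 0; -1 0 0.06 0 0; -1 0 0.075 0 0; -1 0 0.09 0 0; -1 0 0.105 0 0; -1 0 0.12 0 0; -1 0 0.13 0 0; -1 0 0.14 0 0; -1 0 0.15 0 0; -1 0 0.15 0 0")

```text
time: 11.17
position: [0.5853, 0.1218, 0.04]
tool_rot: [0.999, -0.049, 0.001, -0.001]
ft_force: [-0.3, 4.2, 3.4]
grip_width: 0.0135
grip_force: 15.0
```

```bash
python3 axis.py
python3 - <<'E'
from h import *
print(robot.get_obs()["ft_force"]);go(.5883-.0957*.0347,.1513-.9954*.0347,.04)
E
```

```text
1 axis@50 [0.5483 0.0074] slope deg [-0.  0.] foot [0.5484 0.0074] cal 0.0814 -0.0147 zmin 0.0977 rms 0.0 g [0.5853 0.1218 0.051 ]
[0.46865999 5.3383699  3.68357725]
shift [0.0008 0.0254 0.0001] turn 0.0 rows 0.1 at [0.5853 0.1218 0.04  ] th -5.6 t 11.2167 w 0.0142
```

move_arm(motion="-1 0 0.004 0 0; -1 0 0.008 0 0; -1 0 0.012 0 0; -1 0 0.016 0 0; -1 0 0.016 0 0")

```text
time: 11.63
position: [0.585, 0.119, 0.04]
tool_rot: [0.999, -0.049, 0.001, -0.001]
ft_force: [0.3, 6.6, 4.4]
grip_width: 0.014
grip_force: 15.0
```

move_arm(motion="-1 0 0.003 0 0; -1 0 0.006 0 0; -1 0 0.006 0 0")

```text
time: 11.88
position: [0.5849, 0.118, 0.04]
tool_rot: [0.999, -0.049, 0.001, -0.001]
ft_force: [-0.2, 6.8, 4.4]
grip_width: 0.0138
grip_force: 15.0
```

move_arm(motion="-1 0 0.003 0 0; -1 0 0.006 0 0; -1 0 0.006 0 0")

```text
time: 12.13
position: [0.5849, 0.1173, 0.04]
tool_rot: [0.999, -0.049, 0.001, -0.002]
ft_force: [0.4, 7.8, 3.4]
grip_width: 0.0138
grip_force: 15.0
```

move_arm(motion="-1 0 0.003 0 0; -1 0 0.005 0 0; -1 0 0.005 0 0")

```text
time: 12.38
position: [0.5849, 0.1172, 0.04]
tool_rot: [0.999, -0.049, 0.001, -0.002]
ft_force: [-0.3, 11.8, 3.7]
grip_width: 0.014
grip_force: 15.0
```

move_arm(motion="-1 0 0.003 0 0; -1 0 0.003 0 0; -0.17 0 0.001 0 0; -0.17 0 0 0 0; -0.17 0 0 0 0; -0.17 0 0 0 0; -0.17 0 0 -0.15 0; -0.17 0 0 -0.3 0; -0.17 0 0 -0.45 0; -0.17 -0.2 0 -0.6 0; -0.17 -0.2 0 -0.6 0; -0.17 -0.2 0 -0.6 0")

```text
time: 13.38
position: [0.5429, 0.1179, 0.161]
tool_rot: [0.999, -0.048, 0.0, 0.0]
ft_force: [-0.3, 0.0, -1.1]
grip_width: 0.0361
grip_force: 0.0
```

```bash
cat > slot.py <<'E'
from h import *
import sys
p,d,m=cam("wrist"); np.savez("w4.npz",p=p,d=d); o=robot.get_obs()
c=np.array([.5792,.0695]); S=12
# rectify the plane z=.056 around the screw: 0.25 mm per px, rows = -x, cols = -y
g=np.arange(-24,24,.25)/1000; X,Y=np.meshgrid(c[1]-g,c[0]-g); Q=np.c_[Y.ravel(),X.ravel(),np.full(X.size,.056)]
uv=proj(m,Q).reshape(*X.shape,2).astype(np.float32); im=cv2.remap(p,uv[...,0],uv[...,1],cv2.INTER_CUBIC)
hsv=cv2.cvtColor(im,cv2.COLOR_RGB2HSV); k=cv2.inRange(hsv,(15,90,110),(35,255,255))
ys,xs=np.nonzero(k); (u,v),r=cv2.minEnclosingCircle(np.c_[xs,ys].astype(np.float32)); print("circle",c[0]-g[0]*1-v*.00025,c[1]-g[0]-u*.00025,r*.25)
cv2.imwrite("pics/"+sys.argv[1],np.hstack([cv2.resize(im,(480,480),interpolation=2)[...,::-1],cv2.cvtColor(cv2.resize(k,(300,300)),8).repeat(1,0) if 0 else cv2.copyMakeBorder(cv2.cvtColor(cv2.resize(k,(300,300)),8),0,180,0,0,0)]))
print(o["position"],theta(o))
E
python3 slot.py slot1.png; python3 axis.py
```

```text
circle 0.577884913635254 0.06982211685180664 13.955174446105957
[0.54398306 0.11770291 0.15988468] -5.548900137833401
2 axis@50 [0.556  0.0384] slope deg [0. 0.] foot [0.556  0.0384] cal 0.0498 -0.0101 zmin 0.0976 rms 0.0 g [0.5445 0.1176 0.17  ]
```

View pics/slot1.png

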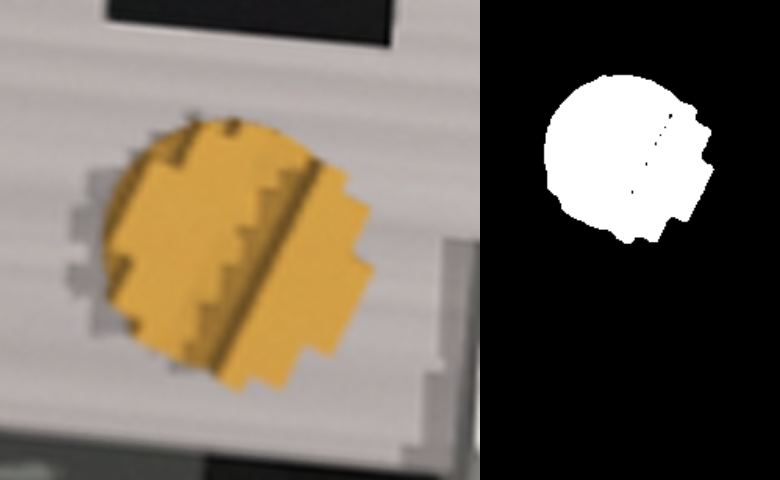

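The rectified crop shows the slot's sharp edge running from (318,163) to (213,372). That puts the slot at about -26.7° in the world, 21° clockwise of square. The screw centre is at about (.578,.070). Next, the driver.

move_arm(motion="0.2 -0.1 -0.2 -0.2 -0.039; 0.2 -0.2 -0.4 -0.2 -0.078; 0.2 -0.3 -0.6 -0.2 -0.117; 0.2 -0.3 -0.7 -0.2 -0.156; 0.2 -0.3 -0.7 -0.2 -0.195; 0.2 -0.3 -0.7 -0.2 -0.234; 0.2 -0.3 -0.7 -0.2 -0.273; 0.2 -0.3 -0.7 -0.2 -0.312; 0.2 -0.3 -0.7 -0.2 -0.351; 0.2 -0.3 -0.7 -0.2 -0.39; 0.2 -0.3 -0.7 -0.2 -0.39")

```text
time: 14.4
position: [0.4987, 0.2629, 0.1974]
tool_rot: [0.845, 0.535, -0.001, -0.0]
ft_force: [0.1, -0.5, 0.3]
grip_width: 0.0521
grip_force: 0.0
```

move_arm(motion="0.2 0 0 0 -0.39; 0.2 0 0 0 -0.39; 0.2 0 0 0 -0.39; 0.2 0 0 0 -0.39; 0.2 0 0 0 -0.39; 0.2 0 0 0 -0.39; 0.2 0 0 0 -0.39; 0.2 0 0 0 -0.39; 0.2 0 0 0 -0.39; 0.2 0 0 0 -0.39; 0.2 0 0 0 -0.39")

```text
time: 15.32
position: [0.4986, 0.2629, 0.1981]
tool_rot: [0.385, 0.923, -0.001, -0.001]
ft_force: [-0.1, 0.2, -0.5]
grip_width: 0.0525
grip_force: 0.0
```

Run:
```python
from h import *
t=np.radians(208); x=np.array([.422,.335])-.03*np.array([np.cos(t),np.sin(t)])
go(*x,.2,208); print(robot.get_obs()["q"])
```

```text
shift [ 0.4823  0.1253 -0.0097] turn -0.4069 rows 10.2 at [0.4986 0.2629 0.1981] th 134.75 t 15.3167 w 0.0525
[ 2.87209240e-01  4.55008239e-01  1.59570955e+00 -2.50554281e-04
  1.09250216e+00 -4.93693955e-01]
```

move_arm(motion="0.2 0.48 0.125 0 -0.407; 0.2 0.48 0.125 0 -0.407; 0.2 0.48 0.125 0 -0.407; 0.2 0.48 0.125 0 -0.407; 0.2 0.48 0.125 0 -0.407; 0.2 0.48 0.125 0 -0.407; 0.2 0.48 0.125 0 -0.407; 0.2 0.48 0.125 0 -0.407; 0.2 0.48 0.125 0 -0.407; 0.2 0.48 0.125 0 -0.407; 0.2 0.48 0.125 0 -0.407; 0.2 0.48 0.125 0 -0.407")

```text
time: 16.32
position: [0.4486, 0.3488, 0.1985]
tool_rot: [-0.241, 0.971, -0.0, -0.0]
ft_force: [0.2, -0.3, -0.2]
grip_width: 0.0523
grip_force: 0.0
```

Run:
```python
from h import *
p,d,m=cam("wrist"); np.savez("w5.npz",p=p,d=d); o=robot.get_obs()
hsv=cv2.cvtColor(p,cv2.COLOR_RGB2HSV); k=cv2.inRange(hsv,(5,150,60),(14,255,255)); k[280:]=0
ys,xs=np.nonzero(k); P=bydepth(m,np.c_[xs,ys],d); print(len(P),np.percentile(P[:,2],[2,50,98]))
t=P[np.abs(P[:,2]-.1)<.004]; print(len(t),t.mean(0),cv2.minAreaRect((t[:,:2]*1000).astype(np.float32)))
ys,xs=ys[np.abs(P[:,2]-.1)<.004],xs[np.abs(P[:,2]-.1)<.004]; T=onplane(m,np.c_[xs,ys],.1); print("plane",cv2.minAreaRect((T[:,:2]*1000).astype(np.float32)))
go(.422,.335,.2,208)
cv2.imwrite("pics/w5.png",p[...,::-1])
```

```text
1213 [0.05746536 0.09890751 0.10041359]
1098 [0.41941669 0.33626776 0.09895272] ((419.7357482910156, 336.5110778808594), (31.501508712768555, 15.731302261352539), 29.804744720458984)
plane ((419.4720764160156, 336.37408447265625), (31.352901458740234, 15.597955703735352), 29.632549285888672)
shift [ 0.1493  0.0008 -0.0071] turn -0.0009 rows 0.7 at [0.4485 0.3488 0.1986] th -152.17 t 16.3667 w 0.0521
```

View pics/w5.png

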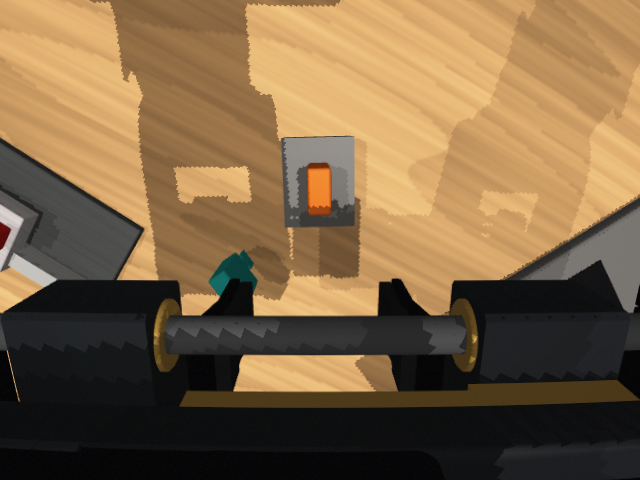

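The wrist picture shows the orange driver in its stand at (319,190) and the turquoise look-alike at (235,273), off to one side and clear of the fingers' path.

Run:
```python
from h import *
go(.4205,.3358,.0435,209.7)
```

```text
shift [0.1533 0.0078 0.7754] turn -0.0104 rows 3.8 at [0.4485 0.3488 0.1986] th -152.17 t 16.3667 w 0.0521
```

move_arm(motion="0.2 0.153 0.008 0 -0.01; 0.2 0.153 0.008 0.15 -0.01; 0.2 0.153 0.008 0.3 -0.01; 0.2 0.153 0.008 0.45 -0.01; 0.2 0.153 0.008 0.6 -0.01; 0.2 0.153 0.008 0.7 -0.01; 0.2 0.153 0.008 0.775 -0.01; 0.2 0.153 0.008 0.775 -0.01; 0.2 0.153 0.008 0.775 -0.01; 0.2 0.153 0.008 0.775 -0.01")

```text
time: 17.2
position: [0.4212, 0.3363, 0.0449]
tool_rot: [-0.257, 0.966, 0.0, 0.001]
ft_force: [-0.1, -0.5, 0.1]
grip_width: 0.0523
grip_force: 0.0
```

move_arm(motion="-1 0 0 0 0; -1 0 0 0 0; -1 0 0 0 0; -1 0 0 0 0; -1 0 0 0 0; -1 0 0 0 0; -1 0 0 0 0; -1 0 0 0 0; -1 0 0 0 0", newtons=35)

```text
time: 17.95
position: [0.4205, 0.336, 0.0445]
tool_rot: [-0.258, 0.966, 0.0, 0.0]
ft_force: [-0.2, -0.2, 2.9]
grip_width: 0.0159
grip_force: 35.0
```

Run:
```python
from h import *
o=robot.get_obs(); print(o["position"],theta(o),o["grip_width"],o["grip_force"],o["ft_force"],o["moment"])
```

```text
[0.4205062  0.33597697 0.04451598] -150.091746765108 0.01591334177761209 35.000487375073135 [-0.21951219 -0.15380107  2.87965746] [ 0.16004239 -0.05601022 -0.009032  ]
```

move_arm(motion="-1 0 0 -0.1 0; -1 0 0 -0.25 0; -1 0 0 -0.4 0; -1 0 0 -0.55 0; -1 0 0 -0.65 0; -1 0 -0.2 -0.65 0; -1 0 -0.4 -0.65 0; -1 0 -0.6 -0.65 0; -1 0 -0.8 -0.65 0; -1 0 -0.8 -0.65 0; -1 0 -0.8 -0.65 0")

```text
time: 18.87
position: [0.5013, 0.1952, 0.174]
tool_rot: [-0.256, 0.967, 0.0, -0.0]
ft_force: [0.2, 0.5, 0.2]
grip_width: 0.0161
grip_force: 35.0
```

Run:
```python
from h import *
go(.5785,.0696,.12,153.3); print(robot.get_obs()["grip_width"])
```

```text
shift [-0.0251 -0.7369  0.27  ] turn 0.313 rows 7.9 at [0.5013 0.1952 0.174 ] th -150.36 t 18.8667 w 0.0161
0.01610885701001729
```

move_arm(motion="-1 -0.025 -0.2 0 0.04; -1 -0.025 -0.4 0 0.08; -1 -0.025 -0.6 0 0.12; -1 -0.025 -0.737 0 0.16; -1 -0.025 -0.737 0 0.2; -1 -0.025 -0.737 0 0.24; -1 -0.025 -0.737 0 0.28; -1 -0.025 -0.737 0.1 0.313; -1 -0.025 -0.737 0.2 0.313; -1 -0.025 -0.737 0.3 0.313; -1 -0.025 -0.737 0.35 0.313; -1 -0.025 -0.737 0.35 0.313")

```text
time: 19.87
position: [0.5753, 0.0733, 0.1017]
tool_rot: [0.228, 0.974, -0.0, -0.003]
ft_force: [-0.5, 0.0, -0.7]
grip_width: 0.0157
grip_force: 35.0
```

Run:
```python
from h import *
p,d,m=cam("wrist"); np.savez("w6.npz",p=p,d=d); q,e,n=cam("scene")
go(.5785,.0696,.0815,153.3)
print(proj(m,[.5785,.0696,.056]),proj(n,[.5785,.0696,.07]))
u,v=proj(m,[.5785,.0696,.06])[0].astype(int); a,b=proj(n,[.5785,.0696,.07])[0].astype(int)
A=cv2.resize(p[max(0,v-50):v+50,u-65:u+65,::-1],(520,400),interpolation=3); B=cv2.resize(q[b-50:b+50,a-35:a+35,::-1],(280,400),interpolation=3)
cv2.imwrite("pics/c6.png",np.hstack([A,B])); print(u,v,a,b)
```

```text
shift [-0.0098 -0.0128  0.114 ] turn 0.0018 rows 0.6 at [0.5779 0.0728 0.1043] th 153.63 t 19.9667 w 0.0153
[[313.20308686 268.36689293]] [[372.47280471 239.09682563]]
313 270 372 239
```

View pics/c6.png

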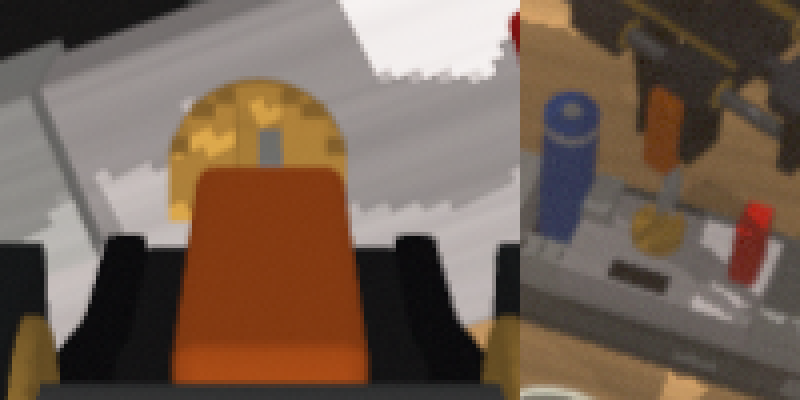

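The crop shows the orange handle and grey blade tip at (270,148) just above the screw, which spans x 168–347. The blade is slightly to the right. I'll let the arm settle and take a fresh reading.

move_arm(motion="-1 0 0 0 0; -1 0 0 0 0; -1 0 0 0 0")

```text
time: 20.22
position: [0.5789, 0.072, 0.1055]
tool_rot: [0.229, 0.974, 0.0, 0.001]
ft_force: [-0.4, 0.8, -0.6]
grip_width: 0.0158
grip_force: 35.0
```

Run:
```python
from h import *
m=robot.camera_model("wrist"); p,d,_=cam("wrist"); np.savez("w7.npz",p=p,d=d)
for i in range(2): go(.5785,.0696,.0815,153.3); robot.camera("scene")
o=robot.get_obs(); Rt=R.from_quat(o["tool_rot"]).as_matrix()
hsv=cv2.cvtColor(p,cv2.COLOR_RGB2HSV)
# screw outline (brass) rows, and blade (unsaturated inside) columns -> rays at z .056 and the blade tip height
k=cv2.inRange(hsv,(17,90,60),(35,255,255)); k[:220]=0;k[275:]=0;k[:,:250]=0;k[:,370:]=0
for v in range(240,270,3):
    xs=np.nonzero(k[v])[0]
    if len(xs): 
        mid=[i for i in range(xs.min(),xs.max()) if hsv[v,i,1]<80]
        ms=(onplane(m,[[xs.min(),v],[xs.max(),v]],.056)-o["position"])@Rt
        print(v,xs.min(),xs.max(),ms[:,:2].round(4).tolist(),mid[:1],mid[-1:],((bydepth(m,[[mid[0],v],[mid[-1],v]],d)-o["position"])@Rt).round(4).tolist() if mid else "")
```

```text
shift [-0.0038 -0.0112  0.1193] turn 0.0015 rows 0.6 at [0.5788 0.0719 0.1054] th 153.57 t 20.2667 w 0.0158
shift [-0.0045 -0.0105  0.1183] turn 0.0015 rows 0.6 at [0.5786 0.0719 0.1052] th 153.57 t 20.3167 w 0.0157
240 293 329 [[0.0103, -0.0128], [0.0103, 0.0074]] [] [] 
243 292 330 [[0.0086, -0.0134], [0.0086, 0.0079]] [] [] 
246 290 332 [[0.0068, -0.0146], [0.0068, 0.0091]] [] [] 
249 289 333 [[0.0051, -0.0152], [0.0051, 0.0097]] [] [] 
252 290 332 [[0.0033, -0.0146], [0.0033, 0.0091]] [] [] 
255 290 333 [[0.0015, -0.0147], [0.0015, 0.0097]] [313] [317] [[0.0075, -0.0015, 0.0292], [0.0074, 0.0006, 0.0295]]
258 290 333 [[-0.0002, -0.0147], [-0.0002, 0.0097]] [313] [318] [[0.0077, -0.0015, 0.0234], [0.0072, 0.0011, 0.0249]]
261 290 332 [[-0.002, -0.0147], [-0.002, 0.0092]] [314] [317] [[0.0076, -0.0009, 0.0188], [0.0069, 0.0005, 0.0209]]
264 290 296 [[-0.0038, -0.0147], [-0.0038, -0.0113]] [] [] 
267 295 296 [[-0.0056, -0.0119], [-0.0056, -0.0113]] [] []
```

move_arm(motion="-1 -0.002 -0.011 0 0.001; -1 -0.002 -0.011 0 0.001; -1 -0.002 -0.011 0.02 0.001; -1 -0.002 -0.011 0.04 0.001; -1 -0.002 -0.011 0.055 0.001; -1 -0.002 -0.011 0.07 0.001; -1 -0.002 -0.011 0.085 0.001; -1 -0.002 -0.011 0.1 0.001; -1 -0.002 -0.011 0.105 0.001; -1 -0.002 -0.011 0.105 0.001; -1 -0.002 -0.011 0.105 0.001")

```text
time: 21.28
position: [0.5775, 0.0698, 0.0833]
tool_rot: [0.23, 0.973, 0.0, -0.0]
ft_force: [0.4, -0.5, -0.9]
grip_width: 0.0157
grip_force: 35.0
```

move_arm(motion="-1 0 0 0 0.03; -1 0 0 0 0.065; -1 0 0 0 0.1; -1 0 0 0 0.135; -1 0 0 0 0.17; -1 0 0 0 0.205; -1 0 0 0 0.24; -1 0 0 0 0.275; -1 0 0 0 0.31; -1 0 0 0 0.345; -1 0 0 0 0.38; -1 0 0 0 0.38")

```text
time: 22.28
position: [0.5782, 0.0699, 0.0836]
tool_rot: [0.738, 0.675, 0.001, 0.0]
ft_force: [1.3, 0.5, -1.6]
grip_width: 0.0155
grip_force: 35.0
```

Run:
```python
from h import *
go(.5775,.0698,.0833,84.5); o=robot.get_obs(); print(o["ft_force"],o["moment"])
p,d,m=cam("wrist"); np.savez("w8.npz",p=p,d=d)
u,v=proj(m,[.5785,.0696,.056])[0].astype(int); cv2.imwrite("pics/c8.png",cv2.resize(p[v-60:v+30,u-65:u+65,::-1],(780,540),interpolation=3)); print(u,v)
```

```text
shift [-0.0009 -0.0032  0.0016] turn 0.0021 rows 0.1 at [0.5782 0.0699 0.0836] th 84.88 t 22.2833 w 0.0155
[ 1.34138766  0.5011716  -1.64608143] [ 0.16360531 -0.31244866  0.02515678]
317 269
```

View pics/c8.png

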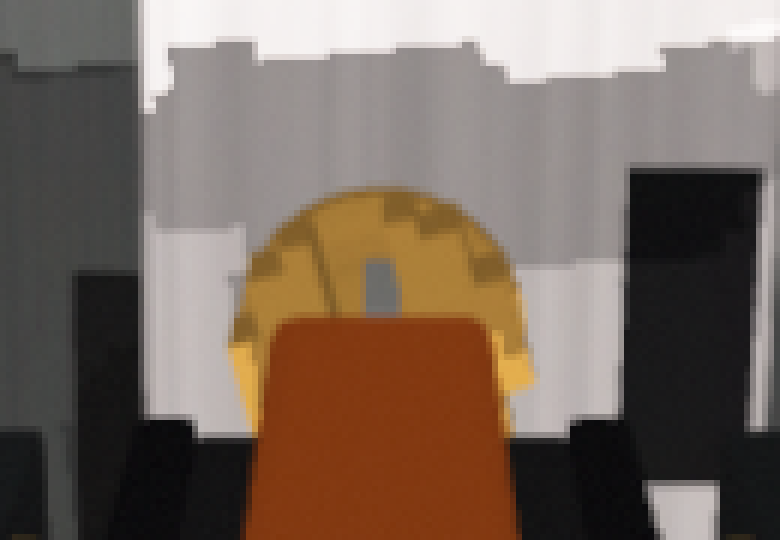

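The crop shows the slot's left edge from (312,225) to (335,310) leaning about 15° from the beam direction. The blade's play lags by that much, so I'll turn further.

move_arm(motion="-1 0 0 0 0.03; -1 0 0 0 0.055; -1 0 0 0 0.075; -1 0 0 0 0.075; -1 0 0 0 0.075")

```text
time: 22.75
position: [0.5782, 0.0699, 0.0836]
tool_rot: [0.811, 0.586, 0.001, 0.0]
ft_force: [1.6, 0.8, -1.2]
grip_width: 0.0162
grip_force: 35.0
```

```bash
cat > ang.py <<'E'
from h import *
o=robot.get_obs(); print(theta(o),o["ft_force"].round(2),o["moment"].round(3))
p,d,m=cam("wrist"); np.savez("w9.npz",p=p,d=d); c=np.array([.5782,.0697])
g=np.arange(-16,16,.1)/1000; X,Y=np.meshgrid(c[1]-g,c[0]-g); Q=np.c_[Y.ravel(),X.ravel(),np.full(X.size,.056)]
uv=proj(m,Q).reshape(*X.shape,2).astype(np.float32); im=cv2.remap(p,uv[...,0],uv[...,1],cv2.INTER_CUBIC)
G=cv2.GaussianBlur(cv2.cvtColor(im,cv2.COLOR_RGB2GRAY),(0,0),3); E=cv2.Canny(G,15,40)
yy,xx=np.mgrid[:320,:320]; E[np.hypot(xx-160,yy-160)>118]=0
L=cv2.HoughLinesP(E,1,np.pi/360,25,minLineLength=35,maxLineGap=6)
for l in ([] if L is None else L[:,0]): print(l,"world angle",round(np.degrees(np.arctan2(-(l[2]-l[0]),-(l[3]-l[1])))%180,1),"len",round(np.hypot(l[2]-l[0],l[3]-l[1])))
cv2.imwrite("rect.png",im[...,::-1])
E
python3 ang.py
```

```text
71.67918582600757 [ 1.6   0.83 -1.16] [ 0.143 -0.407  0.055]
[123 140 143  81] world angle 161.3 len 62
[125 133 141  85] world angle 161.6 len 51
[122 256 161 276] world angle 62.9 len 44
```

I've now viewed 11 pictures, one over the limit of 10, so I'll view no more and check numerically. I'll lift the blade out and measure the slot angle with the wrist camera.

move_arm(motion="-1 0 0 0 -0.035; -1 0 0 0 -0.035; -1 0 0 -0.05 -0.035; -1 0 0 -0.1 -0.035; -1 0 0 -0.2 -0.035; -1 -0.1 0 -0.35 -0.035; -1 -0.25 0 -0.4 -0.035; -1 -0.3 0 -0.4 -0.035; -1 -0.3 0 -0.4 -0.035; -1 -0.3 0 -0.4 -0.035")

```text
time: 23.63
position: [0.5577, 0.0129, 0.1634]
tool_rot: [0.779, 0.627, -0.0, -0.001]
ft_force: [-0.0, 0.3, -1.0]
grip_width: 0.0155
grip_force: 35.0
```

```bash
python3 ang.py
python3 - <<'E'
from h import *
im=cv2.imread("rect.png"); G=cv2.GaussianBlur(cv2.cvtColor(im,cv2.COLOR_BGR2GRAY),(0,0),1)
print(cv2.resize(G,(32,32),interpolation=cv2.INTER_AREA))
E
```

```text
77.65965876731322 [-0.05  0.26 -1.04] [-0.02  -0.048  0.016]
[103 192 151 198] world angle 82.9 len 48
[197 205 235 209] world angle 84.0 len 38
[[249 249 249 ... 247 248 248]
 [249 249 249 ... 246 247 247]
 [247 247 247 ... 248 248 248]
 ...
 [239 239 239 ... 237 238 237]
 [241 241 241 ... 236 236 236]
 [243 243 243 ... 237 237 236]]
```

```bash
cat > ang2.py <<'E'
from h import *
p=np.load("w9.npz")["p"]; m=robot.camera_model("wrist"); c=np.array([.5782,.0697])
def rect(z,h):
    g=np.arange(-h,h,.1)/1000; X,Y=np.meshgrid(c[1]-g,c[0]-g); Q=np.c_[Y.ravel(),X.ravel(),np.full(X.size,z)]
    uv=proj(m,Q).reshape(*X.shape,2).astype(np.float32); return cv2.GaussianBlur(cv2.cvtColor(cv2.remap(p,uv[...,0],uv[...,1],cv2.INTER_CUBIC),cv2.COLOR_RGB2GRAY),(0,0),2)
lsd=cv2.createLineSegmentDetector()
for z,h,mn,n in((.056,14,60,"screw"),(.044,60,180,"carriage")):
    G=rect(z,h); L=lsd.detect(G)[0][:,0]
    for l in L:
        ln=np.hypot(l[2]-l[0],l[3]-l[1]); a=np.degrees(np.arctan2(-(l[2]-l[0]),-(l[3]-l[1])))%180
        if ln>mn and abs(a-84)<15: print(n,l.round(),"ang",a.round(1),"len",ln.round())
E
python3 ang2.py
```

```text
screw [132. 179.  21. 171.] ang 85.8 len 112.0
screw [257. 193. 176. 187.] ang 86.0 len 82.0
carriage [483. 258. 699. 282.] ang 83.8 len 217.0
carriage [331. 228.  73. 201.] ang 83.8 len 260.0
carriage [319. 184. 961. 250.] ang 84.1 len 646.0
carriage [610. 255. 331. 229.] ang 84.7 len 281.0
carriage [ -0. 153. 263. 177.] ang 84.7 len 264.0
carriage [ 860. 1138.  654. 1116.] ang 84.0 len 207.0
carriage [246. 791. 572. 825.] ang 84.1 len 327.0
carriage [1019.  296.  608.  255.] ang 84.3 len 412.0
carriage [ 472. 1100.    0. 1051.] ang 84.1 len 475.0
carriage [ 957.  247. 1199.  273.] ang 83.9 len 243.0
carriage [1199. 1171.  925. 1144.] ang 84.3 len 275.0
carriage [1008.  498. 1198.  516.] ang 84.4 len 192.0
```

The slot lies within 1–2° of the beam direction (slot 84.7–85.9°, beam 84.1°). The driver goes back to its stand.

move_arm(motion="-1 0 0 -0.15 0; -1 0.1 -0.1 -0.15 -0.037; -1 0.2 -0.2 -0.15 -0.074; -1 0.3 -0.3 -0.15 -0.111; -1 0.4 -0.4 -0.15 -0.148; -1 0.5 -0.5 -0.15 -0.185; -1 0.6 -0.6 -0.15 -0.222; -1 0.7 -0.6 -0.15 -0.259; -1 0.7 -0.6 -0.15 -0.296; -1 0.7 -0.6 -0.15 -0.333; -1 0.7 -0.6 -0.15 -0.367; -1 0.7 -0.6 -0.15 -0.367")

```text
time: 24.68
position: [0.4698, 0.1764, 0.1924]
tool_rot: [0.309, 0.951, -0.0, -0.001]
ft_force: [0.5, 0.1, -1.6]
grip_width: 0.0157
grip_force: 35.0
```

Run:
```python
from h import *
go(.4205,.336,.12,209.9)
```

```text
shift [0.6671 0.5018 0.3626] turn -0.3658 rows 9.2 at [0.4698 0.1764 0.1924] th 144.05 t 24.6833 w 0.0157
```

move_arm(motion="-1 0.15 0.12 0 -0.038; -1 0.3 0.24 0 -0.076; -1 0.45 0.36 0 -0.114; -1 0.6 0.48 0 -0.152; -1 0.667 0.502 0 -0.19; -1 0.667 0.502 0 -0.228; -1 0.667 0.502 0 -0.266; -1 0.667 0.502 0.1 -0.304; -1 0.667 0.502 0.2 -0.342; -1 0.667 0.502 0.3 -0.366; -1 0.667 0.502 0.3 -0.366; -1 0.667 0.502 0.3 -0.366")

```text
time: 25.68
position: [0.4209, 0.3348, 0.1321]
tool_rot: [-0.255, 0.967, -0.0, -0.002]
ft_force: [0.5, 0.2, -1.0]
grip_width: 0.0159
grip_force: 35.0
```

move_arm(motion="-1 0 0 0 0; -1 0 0 0 0; -1 0 0 0 0")

```text
time: 25.93
position: [0.423, 0.3354, 0.1345]
tool_rot: [-0.256, 0.967, 0.0, 0.001]
ft_force: [0.6, -0.1, 0.1]
grip_width: 0.016
grip_force: 35.0
```

Run:
```python
from h import *
go(.4205,.336,.0445,209.9)
```

```text
shift [0.0106 0.0089 0.45  ] turn -0.0013 rows 2.2 at [0.423  0.3354 0.1345] th -150.34 t 25.9333 w 0.016
```

move_arm(motion="-1 0.01 0.009 0 -0.001; -1 0.01 0.009 0.1 -0.001; -1 0.01 0.009 0.2 -0.001; -1 0.01 0.009 0.2 -0.001; -1 0.01 0.009 0.25 -0.001; -1 0.01 0.009 0.3 -0.001; -1 0.01 0.009 0.35 -0.001; -1 0.01 0.009 0.4 -0.001; -1 0.01 0.009 0.43 -0.001; -1 0.01 0.009 0.445 -0.001; -1 0.01 0.009 0.445 -0.001")

```text
time: 26.85
position: [0.4194, 0.3353, 0.0445]
tool_rot: [-0.258, 0.966, -0.0, -0.0]
ft_force: [-1.0, -1.3, 1.3]
grip_width: 0.0154
grip_force: 35.0
```

In place (same height as at pickup). Release and retreat upward.

move_arm(motion="-0.5 0 0 0 0; -0.3 0 0 0 0; -0.1 0 0 0 0; 0.1 0 0 0 0; 0.1 0 0 0 0; 0.1 0 0 -0.1 0; 0.1 0 0 -0.25 0; 0.1 0 0 -0.45 0; 0.1 0 0 -0.65 0; 0.1 -0.15 0 -0.8 0; 0.1 -0.15 0 -0.8 0; 0.1 -0.15 0 -0.8 0", newtons=10)

```text
time: 27.85
position: [0.4483, 0.3517, 0.2068]
tool_rot: [-0.258, 0.966, 0.001, 0.003]
ft_force: [-0.2, 0.2, -0.5]
grip_width: 0.0478
grip_force: 0.0
```

```bash
python3 axis.py
python3 - <<'E'
from h import *
p,d,m=cam("wrist"); hsv=cv2.cvtColor(p,cv2.COLOR_RGB2HSV); k=cv2.inRange(hsv,(5,150,60),(14,255,255)); k[280:]=0
ys,xs=np.nonzero(k); P=bydepth(m,np.c_[xs,ys],d); t=P[np.abs(P[:,2]-.1)<.004]; print(len(P),np.percentile(P[:,2],[50,98]),cv2.minAreaRect((t[:,:2]*1000).astype(np.float32)))
p,d,m=cam("top"); z=np.load("top0.npz")["p"]
for n,b in dict(mug=(250,110,295,170),bottle=(360,285,400,330),rackYB=(465,210,525,255),small=(372,195,400,232),turq=(122,248,150,268)).items():
    x0,y0,x1,y1=b; print(n,np.abs(p[y0:y1,x0:x1].astype(int)-z[y0:y1,x0:x1]).mean().round(1))
hsv=cv2.cvtColor(p,cv2.COLOR_RGB2HSV); k=cv2.inRange(hsv,(18,100,90),(32,255,255)); k[:,:230]=0;k[:,290:]=0; ys,xs=np.nonzero(k); print("screw",onplane(m,[[xs.mean(),ys.mean()]],.056))
u0,v0=int(xs.mean()),int(ys.mean()); lsd=cv2.createLineSegmentDetector()
O=np.array([.5708,.0870]); k=cv2.inRange(hsv,(105,100,30),(130,255,255)); k[:,:240]=0;k[:,340:]=0;k[:200]=0;k[280:]=0; ys,xs=np.nonzero(k); P=bydepth(m,np.c_[xs,ys],d); t=P[P[:,2]>.095]; print("cap",len(P),len(t),t.mean(0))
q=t.mean(0)[:2]-O; print("cal",q@[-.0957,-.9954],q@[.9954,-.0957])
E
```

```text
3 axis@50 [0.3785 0.2035] slope deg [ 205.2 -213.7] foot [0.2424 0.3452] cal -0.2256 -0.3516 zmin 0.0959 rms 0.0 g [0.4457 0.3504 0.2156]
1145 [0.09884316 0.10041464] ((418.8861083984375, 335.36273193359375), (31.100549697875977, 15.84049129486084), 29.708297729492188)
mug 2.2
bottle 2.9
rackYB 2.5
small 2.2
turq 25.2
screw [[0.49353947 0.07508275 0.056     ]]
cap 132 130 [0.55971053 0.01604345 0.11206763]
cal 0.07169141393405236 -0.0042479213031705616
```

```bash
sed -i 's/(105,100,30),(130,255,255)/(100,70,15),(135,255,255)/; s/\[.55,.03\]/[.56,.016]/; s/<.07\]/<.03]/' axis.py; python3 axis.py
python3 - <<'E'
from h import *
p,d,m=cam("scene"); z=np.load("scene0.npz")["p"]
hsv=cv2.cvtColor(p,cv2.COLOR_RGB2HSV); h0=cv2.cvtColor(z,cv2.COLOR_RGB2HSV)
for n,b in dict(turq=(482,228,515,275),mug=(318,285,368,355),small=(240,228,262,265)).items():
    x0,y0,x1,y1=b; print(n,np.abs(p[y0:y1,x0:x1].astype(int)-z[y0:y1,x0:x1]).mean().round(1))
for a in(h0,hsv):
    ys,xs=np.nonzero(cv2.inRange(a[228:275,482:515],(80,100,30),(97,255,255))); print("turq",len(xs),xs.mean(),ys.mean())
u,v=proj(m,[.563,.016,.07])[0].astype(int); print(u,v,hsv[v-12:v+16:4,u],bydepth(m,[[u,i] for i in range(v-20,v+24,4)],d).round(3))
E
```

```text
48 axis@50 [0.5602 0.016 ] slope deg [-0.7  0.1] foot [0.5607 0.0159] cal 0.0717 -0.0032 zmin 0.0199 rms 0.0018 g [0.4436 0.3493 0.2133]
turq 23.7
mug 2.0
small 2.2
turq 100 19.5 12.0
turq 95 18.88421052631579 12.578947368421053
348 227 [[123  16 145]
 [112 134 146]
 [133  25  91]
 [123  68  83]
 [121  76  81]
 [121  64  87]
 [121  62  86]] [[ 0.443 -0.014 -0.002]
 [ 0.453 -0.011 -0.003]
 [ 0.559  0.012  0.102]
 [ 0.57   0.015  0.103]
 [ 0.577  0.018  0.099]
 [ 0.576  0.018  0.086]
 [ 0.575  0.018  0.073]
 [ 0.576  0.019  0.062]
 [ 0.571  0.019  0.044]
 [ 0.575  0.02   0.037]
 [ 0.574  0.02   0.022]]
```

The roller is upright and nipped at caliper x = 71 mm, the driver is back in its stand and the bystanders haven't moved. I'm handing in.

```bash
python3 -c "
from rig import robot
o=robot.get_obs(); print(o['time'],o['grip_force']); print(robot.hand_in())"
```

```text
28.1 0.0
the job is handed in; nothing more can be done
None
```

I handed the job in at 28.1 s: the blue roller stands nipped between both jaws, the lock screw's slot is within 1–2° of the beam, the driver is upright in its stand and the bystanders are unmoved; I viewed 11 pictures, one over the limit of 10.

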